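Release and push out the filter slide of a bench reader with a pin tool

ROBOT

A 7-joint arm with a two-finger parallel gripper is mounted at the origin on a cart in front of the work surface, level with it; the furniture and walls round the work are solid. World frame = base frame: x ahead of the robot, y to its left, z up, the work surface at z = 0. Lengths are in mm, angles in rad, forces in N, time in s.
With the tool pointing down it reaches from about 425 to 975 mm from the base axis. Payload 16.7 kg.
Tool frame: the origin (TCP) lies between the finger pads; the fingertips stand manip.finger_overhang ahead of it and the grasp point (between the pads) lies 3 mm ahead of it (manip.finger_overhang is the distance from the TCP to the fingertips, in mm); y points along the fingers, z is the direction in which the jaws open and shut, and the axes are right-handed (so a half turn about y gives the same grasp; the last joint's range is limited). The gripper opens to 85 mm and grips with 20 to 120 N. Pads are 22 mm wide; open, the fingers measure 114 mm over their backs; the gripper's body (76 mm by 85 mm) begins 54 mm behind the grasp point. The pads swing forward as they close: fully open they stand 13 mm farther back than shut.
Start: joints at [-0.149, 0.426, 0.074, 1.606, -0.034, 1.111, -0.067], TCP at [674.964, -0.019, 226.402] pointing down, gripper open.
Joint ranges: [-2.85, 2.85], [-0.5, 2.14], [-1.23, 1.37], [0.21, 2.46], [-1.02, 4.16], [0.16, 2.05], [-2.73, 2.73]. Speed limits (rad/s): [1.89, 1.89, 2.39, 2.39, 3.01, 3.01, 3.01].

INTERFACE

Orientations are given as a unit quaternion [w, x, y, z].
In Python, from cell import manip gives the robot as it stands.
- The arm moves only by the tool jog_arm, never from a script. Its argument "increments" is text: rows parted by semicolons, each of 7 numbers parted by spaces: the turn, a rotation vector about the world's x, y, z in units of 5 degrees (1.0 is 5 degrees), then the shift along the world's x, y, z in units of 40 mm (1.0 is 40 mm), then the closure, from 0 (fully open) to 1 (shut). A call has 1 to 20 rows; each row is the pose to reach, as a shift and turn from the pose measured when the call began; what a row does not reach only later rows make up. A row lasts 1/10 s, in which the tool goes at most 50 mm and 8.59 degrees, less where a joint would pass 70% of its speed; a pose out of reach is approached as far as the arm can. A call with a gripper value outside its range is refused whole. The fingers move at their own pace and stop on an object; "squeeze" is the grip in N (left out, the last holds). Time passes only in rows, so rows that repeat a pose let the fingers close. It gives the time, the measured TCP pose, the force and the opening at its end, in the units of the state.
- manip.observe(): the state, without advancing time (a new reading comes with each control period).
- manip.read_camera(name): name is "scene" or "side" or "wrist"; returns a dict with "img" (480x640x3 uint8, red, green, blue), "vertical_fov" (degrees; the focal length in pixels is half the picture's height over the tangent of half this angle, whatever the lens; pixels are square), "cx", "cy" (the principal point, pixels), "eye" and "orientation" of the camera in the world; the wrist camera has in their place "tool_from_camera" (4x4, takes a point from camera to tool coordinates, whose origin is the TCP and whose axes are the tool frame's). Camera axes: x right, y down, z forward; pixel columns grow to the right and rows downward; lengths in mm; the calibration is good to about 2 mm. A picture is of the moment at which its call begins: read the wrist's pose just before it. There is no depth.
- manip.close_job(): hands the job in, once; it reports no verdict.
The state is a dict: "time_s": time; "joint_positions": joint angles; "qvel": joint speeds; "joint_efforts": joint torques, N m; "tcp_pos": TCP position; "eef_rot": TCP orientation; "contact_force": force on the tool from outside, world axes, zero at the start; "torque": the same for the moment, N m; "gripper_width": finger opening in mm.
Only numpy, scipy, OpenCV 4.12 (cv2) and the standard library are available. Lean on these libraries where they do the work, as an engineer would, in place of code of your own. Each camera call takes 0.05 s, during which the arm holds its last target.

TASK

Take the yellow-handled pin tool from its grey stand, push its pin gently into the small well in the blue slide on top of the white filter reader, and, while holding the red release button down with it, push the slide out to its outer end so that the button springs up and locks it there. Only use the pin, never force the slide, and put the tool back upright and fully home in its stand. Leave the bottle, timer and both tape rolls where they are.

Things in the scene. Friction and masses are not known exactly. Their poses are not given: they have to be found in the camera images.
- filter_reader: white bench filter reader, fixed, 84 mm (x) x 130 mm (y) x 58 mm high, origin at the centre of its underside; the blue slide lies in a channel along its top and comes out to the reader's own +y; its own -x side bears the display
- filter_slide (a joint): travel in m of the blue filter slide (24 mm wide, 18 mm thick, with three round filters) along the reader's own +y: 0 = shut, end stop at 0.052. It slides with about 3 N of friction when the button is held down; with the button less than 3 mm down, latch teeth inside stop it after 1 mm and again about every 10 mm. Let go at 0.0460 or more, the button springs up and locks the slide out
- button_well (a point): centre of the mouth of the upright round well, 10 mm across, in the slide's top face, 59 mm above the worktop, at reader x = 0, y = -36 mm when shut; moves with the slide, whose well wall the pin pushes. The red release button on its floor has its top 8 mm below this point when up and travels 6 mm down; the latch is free from 3 mm on. Spring: 2.5 N to start, 4.6 N at 3 mm, 6.7 N at 6 mm, then hard
- pin_tool_centre (a point): centre of the pin tool's yellow square handle (16 x 16 mm, 60 mm long, sides along its own x and y); its z points away from the pin. A steel collar (24 mm across, 5 mm thick) has its underside 35 mm below the centre; then a 12 mm thick neck, 18 mm long, and a straight 4 mm pin whose length is set differently each time: its tip lies 77 to 91 mm below the centre and does not give under load. 70 g
- stand_socket (a point): centre of the mouth of the 15 mm through-hole in the top of the grey tool stand (60 x 60 mm block on an 84 mm square black foot, top 60 mm above the worktop, fixed); with the tool home its collar rests on this face and the handle centre is 35 mm above this point
- reagent_b: white bottle with red cap, 52 mm across, 106 mm high, origin at the centre of its underside; bystander
- timer: white bench timer 59 x 68 x 24 mm, origin at the centre of its underside; bystander
- tape_roll: beige tape roll 76 mm across, 16 mm high, lying flat, origin at the centre of its underside; bystander
- tape_yellow: yellow tape roll 60 mm across, 16 mm high, lying flat, origin at the centre of its underside; bystander
Things that resemble listed ones, but are neither listed nor needed, are in the scene too. Leave any green, purple or turquoise look-alike of the part that bears pin_tool_centre alone.

How it is judged (in metres and radians):
On the way, in this order (a step that is already met when the one before it is completed fails the run):
1. the pin tool is lifted out of its stand (z of pin_tool_centre in the frame of stand_socket above 0.09 m), for 0.1 s.
2. the pin holds the button down while the slide is pushed past half way (value of joint filter_slide above 0.025 m and contact force between pin_tool and filter_reader above 1 N), for 0.05 s.
3. the slide is past its last tooth and the pin has let go of the button, so that it is locked out (value of joint filter_slide above 0.046 m and contact force between pin_tool and filter_reader below 0.2 N), for 0.2 s.
At the end, for the whole second after the job is handed in: The slide is out by more than 46 mm (past its last tooth, so locked), and the pin tool stands at rest in its stand, collar on the stand within 3 mm and centred within 7 mm, upright within 0.12 rad (value of joint filter_slide above 0.046 m and horizontal distance between pin_tool_centre and stand_socket below 0.007 m and z of pin_tool_centre in the frame of stand_socket between 0.032 and 0.038 m and angle between pin_tool_centre's own z axis and vertical below 0.12 rad and linear speed of pin_tool below 0.02 m/s); the robot touches nothing.
It fails at once if the tool bears on the reader, slide or button with more than 22 N (contact force between pin_tool and filter_reader above 22 N).
It fails at once if the gripper pushes the reader or its slide itself (more than 3 N) (contact force between the fingers and filter_reader above 3 N).
It fails at once if a bystander is moved by more than 20 mm (distance of any of reagent_b, timer, tape_roll, tape_yellow from where it was at the start of the episode above 0.02 m).
It also fails if it takes over 61 s, if anything falls off the work surface, if the arm or the gripper's body presses on something with over 40 N, if the wrist force passes 120 N, or if a joint passes its speed limit or range.

## Working session

There is one attempt and no reset: what is moved stays moved. The work goes in short steps, Python scripts to look and compute and a tool call to move; the robot and the scene stay as the last step left them, time stands still between calls to the robot, and variables do not carry over. Pictures are saved under pics/ and viewed, and the job is handed in when it is done.

Besides the shell and the picture viewer there is one more tool, called by a JSON object that holds its "method" and its "body". jog_arm: Moves the arm, as the interface text tells. Its arguments: {"type":"object","properties":{"increments":{"type":"string"},"squeeze":{"type":"number"}},"required":["increments"]}

```bash
ls; mkdir -p pics; python3 - <<'E'
from cell import manip
import cv2,pickle
s=manip.observe();print(s); print(manip.finger_overhang)
D={}
for n in ["scene","side","wrist"]:
    c=manip.read_camera(n);D[n]=c
    cv2.imwrite(f"pics/{n}0.png",c["img"][:,:,::-1])
    print(n,{k:v for k,v in c.items() if k!="img"})
D['s']=s
pickle.dump(D,open("d0.pkl","wb"))
E
```

```text
pics
{'time_s': 0.0, 'joint_positions': array([-0.14950779,  0.4267779 ,  0.0738532 ,  1.6066239 , -0.03411631,
        1.11081221, -0.06711592]), 'qvel': array([ 0.0008537 , -0.00022166, -0.00041948, -0.0012771 , -0.00119153,
        0.00167275,  0.00052697]), 'joint_efforts': array([ 7.16691302e-04, -9.49842310e+01,  3.76242042e+00, -4.63523841e+01,
        1.94300286e-02,  1.01335210e-02,  2.85131875e-06]), 'tcp_pos': array([ 6.74569237e+02, -2.24318899e-02,  2.25672602e+02]), 'eef_rot': array([-0.49962515,  0.50034979, -0.50032931,  0.49969529]), 'contact_force': array([-0.24300289, -0.05976807,  0.42741406]), 'torque': array([ 0.01321773, -0.00835075, -0.06387978]), 'gripper_width': 85.43278639151326}
22.0
scene {'vertical_fov': 43.06866897111005, 'cx': 317.48123966686904, 'cy': 242.62322768313803, 'eye': array([-34.74935474, 844.73655326, 743.50584784]), 'orientation': array([ 0.11980792, -0.22291983,  0.84197372, -0.47647987])}
side {'vertical_fov': 53.2960655678134, 'cx': 319.9644843010205, 'cy': 244.81972819753634, 'eye': array([370.58576874, 845.97941474, 642.19248005]), 'orientation': array([ 0.03311422, -0.07673776,  0.85941215, -0.50440612])}
wrist {'vertical_fov': 59.038581131104934, 'cx': 321.67318861946916, 'cy': 244.83708980806975, 'tool_from_camera': array([[ 5.49579108e-04,  9.50021610e-01,  3.12183660e-01,
        -8.06652875e+01],
       [-8.37434365e-04, -3.12183161e-01,  9.50021564e-01,
        -1.47104270e+02],
       [ 9.99999498e-01, -7.83545329e-04,  6.24011402e-04,
         6.44211896e-01],
       [ 0.00000000e+00,  0.00000000e+00,  0.00000000e+00,
         1.00000000e+00]])}
```

View pics/scene0.png

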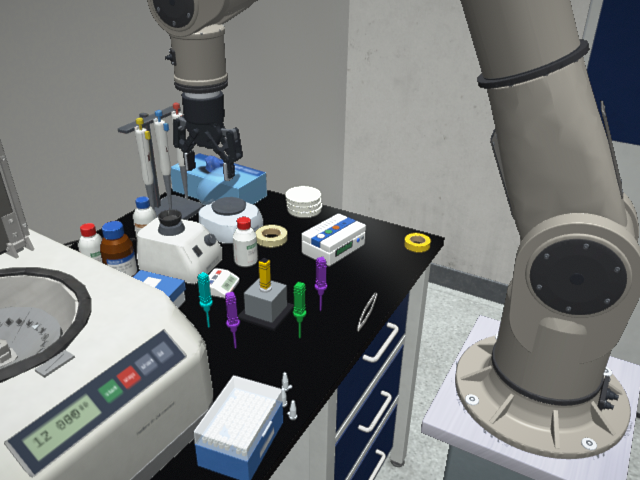

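View pics/side0.png

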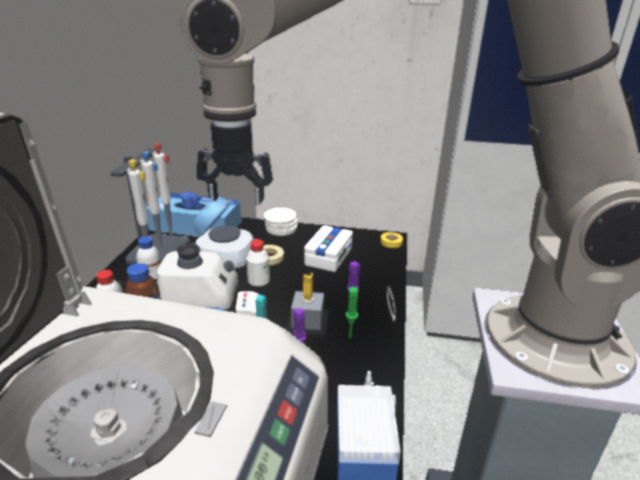

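View pics/wrist0.png

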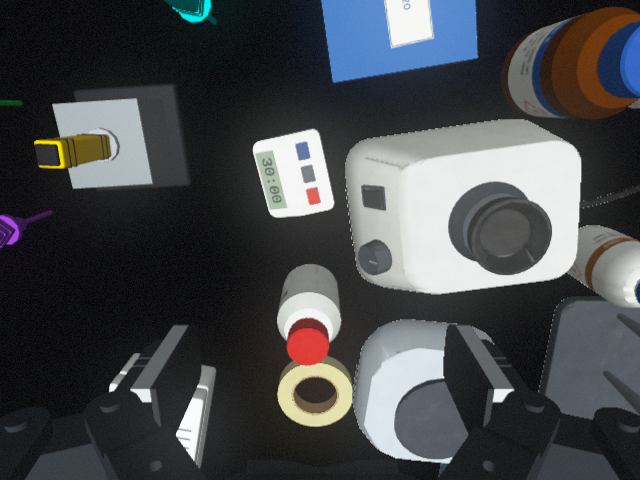

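Candidates in the scene picture: yellow tool (265,275) in the grey stand, turquoise (205,290), purple (233,310) and (321,275), green (300,300). I choose the yellow one and check it in a close crop.

```bash
cat > h.py <<'E'
import numpy as np,cv2,pickle
from scipy.spatial.transform import Rotation as R
def q(w): return R.from_quat([w[1],w[2],w[3],w[0]])
def cam(c,s=None):
    f=240/np.tan(np.radians(c['vertical_fov'])/2)
    if 'eye' in c: return f,c['cx'],c['cy'],np.array(c['eye']),q(c['orientation']).as_matrix()
    T=np.array(c['tool_from_camera']);Rt=q(s['eef_rot']).as_matrix()
    return f,c['cx'],c['cy'],np.array(s['tcp_pos'])+Rt@T[:3,3],Rt@T[:3,:3]
def proj(P,C):
    f,cx,cy,e,M=C
    p=(np.atleast_2d(P)-e)@M
    return np.c_[cx+f*p[:,0]/p[:,2],cy+f*p[:,1]/p[:,2]]
def onz(uv,z,C):
    f,cx,cy,e,M=C
    uv=np.atleast_2d(uv).astype(float)
    d=np.c_[(uv[:,0]-cx)/f,(uv[:,1]-cy)/f,np.ones(len(uv))]@M.T
    return e+d*((z-e[2])/d[:,2])[:,None]
def crop(img,x0,y0,w,h,k,fn):
    cv2.imwrite(fn,cv2.resize(img[y0:y0+h,x0:x0+w,::-1],None,fx=k,fy=k,interpolation=cv2.INTER_CUBIC))
E
python3 - <<'E'
from h import *
D=pickle.load(open("d0.pkl","rb"))
crop(D['scene']['img'],185,200,200,150,4,"pics/sc1.png")
crop(D['side']['img'],230,210,200,150,4,"pics/si1.png")
crop(D['wrist']['img'],0,60,240,180,3.3,"pics/wr1.png")
E
```

```text
(no output)
```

View pics/sc1.png

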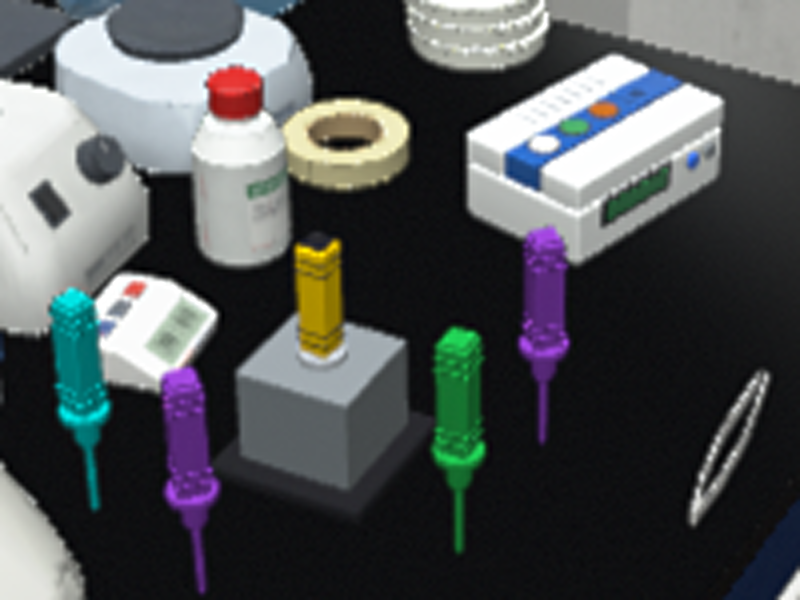

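View pics/si1.png

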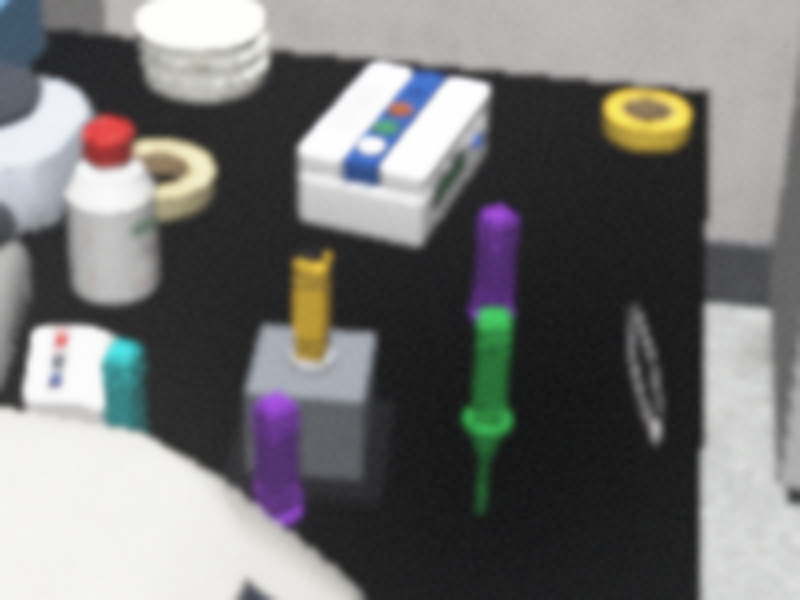

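View pics/wr1.png

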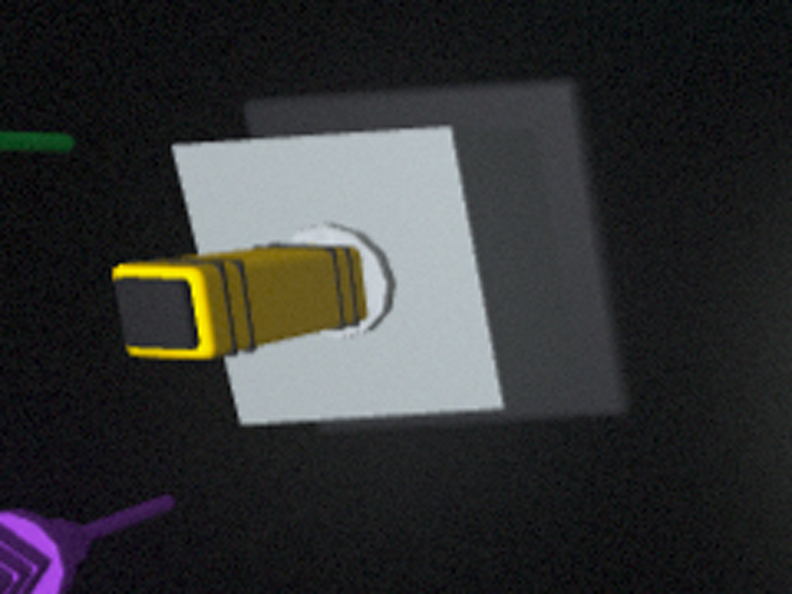

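```bash
python3 - <<'E'
from h import *
np.set_printoptions(precision=1,suppress=True)
D=pickle.load(open("d0.pkl","rb"));s=D['s']
W=cam(D['wrist'],s);S=cam(D['scene']);I=cam(D['side'])
w=lambda a:np.array(a)/3.3+[0,60]
sc=lambda a:np.array(a)/4+[185,200]
si=lambda a:np.array(a)/4+[230,210]
st=onz(w([(173,145),(452,127),(503,409),(240,424)]),60,W);print("stand W",st,st.mean(0))
h=onz(w([(113,265),(205,262),(215,358),(128,354)]),125,W);print("handle",h,h.mean(0))
h=onz(sc([(238,375),(315,312),(408,343),(350,403)]),60,S);print("stand S",h,h.mean(0))
h=onz(si([(262,325),(378,332),(370,400),(246,392)]),60,I);print("stand I",h,h.mean(0))
h=onz(sc([(467,135),(617,55),(722,100),(580,170)]),58,S);print("reader S",h,h.mean(0))
h=onz(si([(300,150),(375,62),(490,88),(430,180)]),58,I);print("reader I",h,h.mean(0))
print("circles S",onz(sc([(545,145),(575,127),(604,110),(638,92)]),59,S))
print("circles I",onz(si([(371,145),(386,127),(401,109),]),59,I))
# lookalike pin tips
print("tips (if z=0) cyan,pur,green,pur",onz(sc([(95,508),(202,590),(459,550),(542,442)]),0,S))
E
```

```text
stand W [[486.7  81.8  60. ]
 [546.4  85.4  60. ]
 [549.7  25.5  60. ]
 [489.9  22.1  60. ]] [518.2  53.7  60. ]
handle [[511.6  61.9 125. ]
 [527.6  62.4 125. ]
 [526.2  46.  125. ]
 [511.   46.7 125. ]] [519.1  54.3 125. ]
stand S [[540.4  89.2  60. ]
 [538.1  26.7  60. ]
 [484.4  26.2  60. ]
 [482.3  81.2  60. ]] [511.3  55.8  60. ]
stand I [[548.1  28.5  60. ]
 [486.8  22.9  60. ]
 [481.4  82.   60. ]
 [543.7  87.4  60. ]] [515.   55.2  60. ]
reader S [[ 563.2 -163.5   58. ]
 [ 534.4 -289.1   58. ]
 [ 457.4 -271.6   58. ]
 [ 490.9 -162.1   58. ]] [ 511.5 -221.6   58. ]
reader I [[ 565.1 -163.    58. ]
 [ 538.7 -290.8   58. ]
 [ 458.5 -269.1   58. ]
 [ 481.3 -142.8   58. ]] [ 510.9 -216.4   58. ]
circles S [[ 519.5 -174.4   59. ]
 [ 514.7 -200.3   59. ]
 [ 509.6 -225.6   59. ]
 [ 502.5 -253.9   59. ]]
circles I [[ 522.8 -176.3   59. ]
 [ 517.3 -201.    59. ]
 [ 511.5 -226.6   59. ]]
tips (if z=0) cyan,pur,green,pur [[587.5 146.    0. ]
 [508.4 168.5   0. ]
 [420.8  85.3   0. ]
 [427.2  -6.6   0. ]]
```

The yellow tool at crop (320,300) stands in the grey stand, as described. It is at about (519,54), with the handle faces along the world axes. Moving above it with the jaws turned to open along y.

{"method": "jog_arm", "body": {"increments": "0 0 3 -0.8 0.3 0 0.3; 0 0 6 -1.6 0.6 0 0.3; 0 0 9 -2.4 0.9 0 0.3; 0 0 12 -3.2 1.2 0 0.3; 0 0 15 -3.89 1.36 0 0.3; 0 0 18 -3.89 1.36 0 0.3; 0 0 18 -3.89 1.36 0 0.3; 0 0 18 -3.89 1.36 0 0.3; 0 0 18 -3.89 1.36 0 0.3; 0 0 18 -3.89 1.36 0 0.3; 0 0 18 -3.89 1.36 0 0.3; 0 0 18 -3.89 1.36 0 0.3; 0 0 18 -3.89 1.36 0 0.3"}}

```text
time_s: 1.45
tcp_pos: [519.0, 54.3, 225.8]
eef_rot: [-0.707, 0.707, -0.001, 0.001]
contact_force: [-0.2, 0.8, -0.6]
gripper_width: 59.9
```

```bash
cat >> h.py <<'E'
def shot(name,fn,cr=None):
    from cell import manip
    s=manip.observe();c=manip.read_camera(name)
    pickle.dump((c,s),open(fn+".pkl","wb"))
    if cr: crop(c['img'],*cr,f"pics/{fn}.png")
    else: cv2.imwrite(f"pics/{fn}.png",c['img'][:,:,::-1])
    return c,s
def load(fn):
    c,s=pickle.load(open(fn+".pkl","rb"));return c,s,cam(c,s)
E
python3 - <<'E'
from h import *
c,s=shot("wrist","w2");print(s)
print(q(s['eef_rot']).as_matrix())
C=cam(c,s);print(proj([[519,54,125],[519,54,60]],C))
E
```

```text
{'time_s': 1.45, 'joint_positions': array([-0.05816   ,  0.18640752, -0.1920319 ,  1.93669628,  0.04255498,
        1.02259893,  1.29894802]), 'qvel': array([-0.00465002, -0.00101074,  0.00378978, -0.0011585 , -0.00158509,
        0.0012119 , -0.00214158]), 'joint_efforts': array([ 2.07533352e-01, -6.62105155e+01, -9.16749034e-01, -4.41591740e+01,
        3.20838403e-02,  5.27318058e-03,  4.29465584e-01]), 'tcp_pos': array([519.00451398,  54.28135266, 225.78869557]), 'eef_rot': array([-0.70675357,  0.70745852, -0.00099688,  0.00091505]), 'contact_force': array([-0.21471577,  0.75434424, -0.62375968]), 'torque': array([ 0.01475837, -0.00200351, -0.02251   ]), 'gripper_width': 59.92656629394739}
[[ 9.99996338e-01 -1.17068908e-04  2.70381126e-03]
 [-2.70392663e-03 -9.96788570e-04  9.99995848e-01]
 [-1.14373293e-04 -9.99999496e-01 -9.97101465e-04]]
[[320.58784599 241.47324397]
 [320.91447273 215.38287779]]
```

View pics/w2.png

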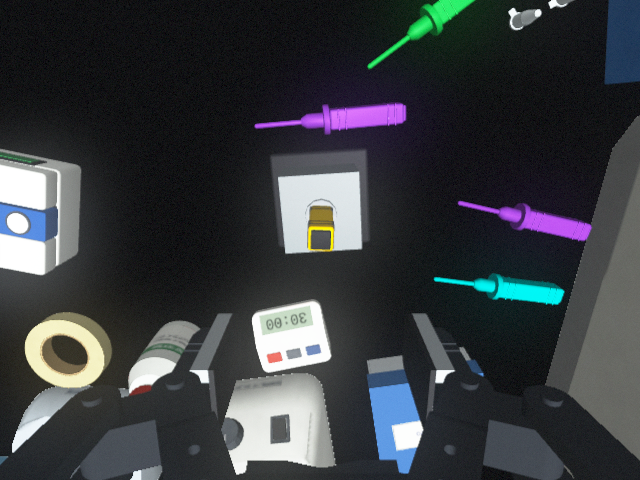

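```bash
python3 - <<'E'
from h import *
np.set_printoptions(precision=1,suppress=True)
D=pickle.load(open("d0.pkl","rb"));S=cam(D['scene']);c,s,W=load("w2")
def tri(a,b,A,B):
    p0=onz(a,0,A)[0];p1=onz(a,100,A)[0];d=(p1-p0)/np.linalg.norm(p1-p0)
    q0=onz(b,0,B)[0];q1=onz(b,100,B)[0];e=(q1-q0)/np.linalg.norm(q1-q0)
    t=np.linalg.lstsq(np.c_[d,-e],q0-p0,rcond=None)[0]
    return (p0+d*t[0]+q0+e*t[1])/2,np.linalg.norm(p0+d*t[0]-q0-e*t[1])
sc=lambda a:np.array(a)/4+[185,200]
for n,a,b in [("ptip",(542,442),(255,126)),("phead",(545,230),(405,114)),("gtip",(459,550),(370,67)),("ghead",(460,330),(475,0)),("p2tip",(202,590),(459,203)),("p2head",(182,372),(590,230)),("ctip",(95,508),(435,279)),("chead",(72,295),(563,294))]:
    print(n,*tri(sc(a),b,S,W))
print(W[3])
E
```

```text
ptip [444.7 -10.3  -9.7] 27.258028605394976
phead [415.9  77.9 180.3] 60.59175333405959
gtip [412.8  94.3  10. ] 4.435626939899314
ghead [395.5 124.2 158. ] 1.3261512084371552
p2tip [514.6 172.6   3.8] 16.27043969232337
p2head [496.6 196.7 149.8] 16.978100097353014
ctip [585.4 156.1  11.6] 12.542626131612925
chead [543.6 189.9 160.4] 10.062000237011448
[439.6  55.3 372.9]
```

```bash
python3 - <<'E'
from h import *
shot("scene","s3",(185,200,200,150,4))
E
```

```text
(no output)
```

View pics/s3.png

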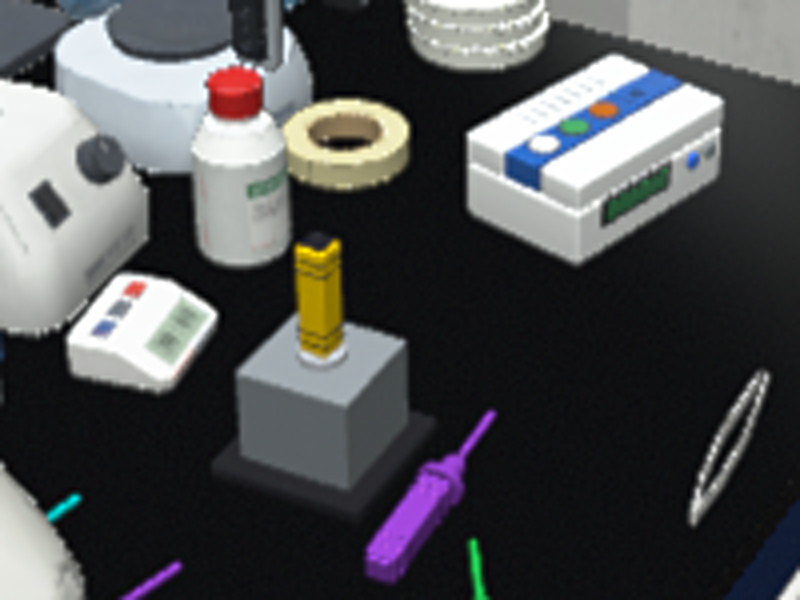

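The look-alikes have toppled and lie flat, clear of the stand. Close check of the handle in the wrist picture:

```bash
python3 - <<'E'
from h import *
c,s,W=load("w2"); crop(c['img'],260,140,120,120,5,"pics/w2c.png")
E
```

```text
(no output)
```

View pics/w2c.png

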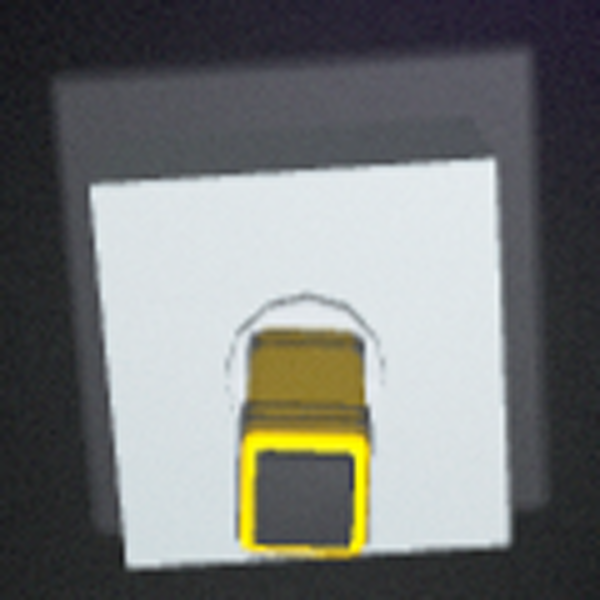

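```bash
python3 - <<'E'
from h import *
np.set_printoptions(precision=1,suppress=True)
c,s,W=load("w2"); w=lambda a:np.array(a)/5+[260,140]
h=onz(w([(241,432),(371,430),(366,557),(243,552)]),125,W);print(h,h.mean(0))
h=onz(w([(90,184),(497,158),(511,545),(127,570)]),60,W);print(h,h.mean(0))
E
```

```text
[[509.4  46.5 125. ]
 [509.2  62.3 125. ]
 [525.5  61.8 125. ]
 [524.8  46.6 125. ]] [517.2  54.3 125. ]
[[489.6  22.4  60. ]
 [486.   82.4  60. ]
 [546.1  86.1  60. ]
 [550.   26.1  60. ]] [517.9  54.3  60. ]
```

{"method": "jog_arm", "body": {"increments": "0 0 0 -0.03 0 -1 0.3; 0 0 0 -0.03 0 -2 0.3; 0 0 0 -0.03 0 -2.8 0.3; 0 0 0 -0.03 0 -3.19 0.3; 0 0 0 -0.03 0 -3.19 0.3; 0 0 0 -0.03 0 -3.19 0.3; 0 0 0 -0.03 0 -3.19 1; 0 0 0 -0.03 0 -3.19 1; 0 0 0 -0.03 0 -3.19 1; 0 0 0 -0.03 0 -3.19 1; 0 0 0 -0.03 0 -3.19 1; 0 0 0 -0.03 0 -3.19 1; 0 0 0 -0.03 0 -3.19 1", "squeeze": 80}}

```text
time_s: 2.85
tcp_pos: [518.4, 54.4, 99.2]
eef_rot: [-0.707, 0.707, -0.0, 0.001]
contact_force: [-2.4, -0.1, 10.0]
gripper_width: 14.0
```

{"method": "jog_arm", "body": {"increments": "0 0 0 0 0 0.1 1; 0 0 0 0 0 0.3 1; 0 0 0 0 0 0.7 1; 0 0 0 0 0 1.2 1; 0 0 0 0 0 1.7 1; 0 0 0 0 0 2.2 1; 0 0 0 0 0 2.2 1; 0 0 0 0 0 2.2 1"}}

```text
time_s: 3.65
tcp_pos: [518.5, 54.3, 187.6]
eef_rot: [-0.707, 0.707, 0.0, 0.002]
contact_force: [-0.3, -0.2, -1.6]
gripper_width: 14.1
```

```bash
python3 - <<'E'
from h import *
c,s=shot("wrist","w4");print(s['contact_force'],s['tcp_pos'],s['eef_rot'])
shot("scene","s4",(185,130,200,150,4))
E
```

```text
[-0.27808941 -0.23138804 -1.57420249] [518.45309744  54.32988307 187.62361075] [-7.06800840e-01  7.07410667e-01  6.87029353e-06  1.64927009e-03]
```

View pics/w4.png

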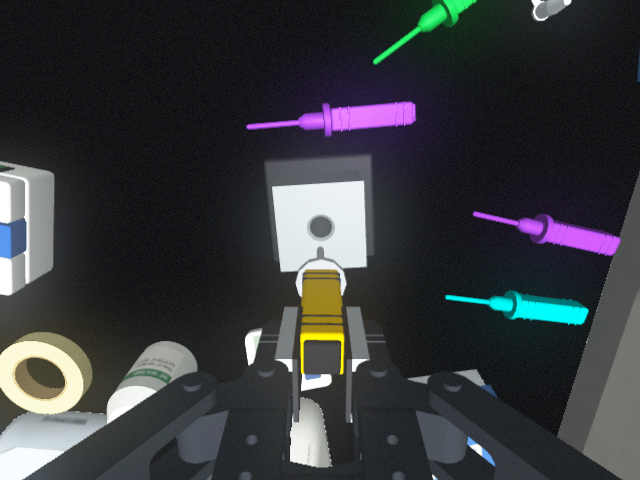

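View pics/s4.png

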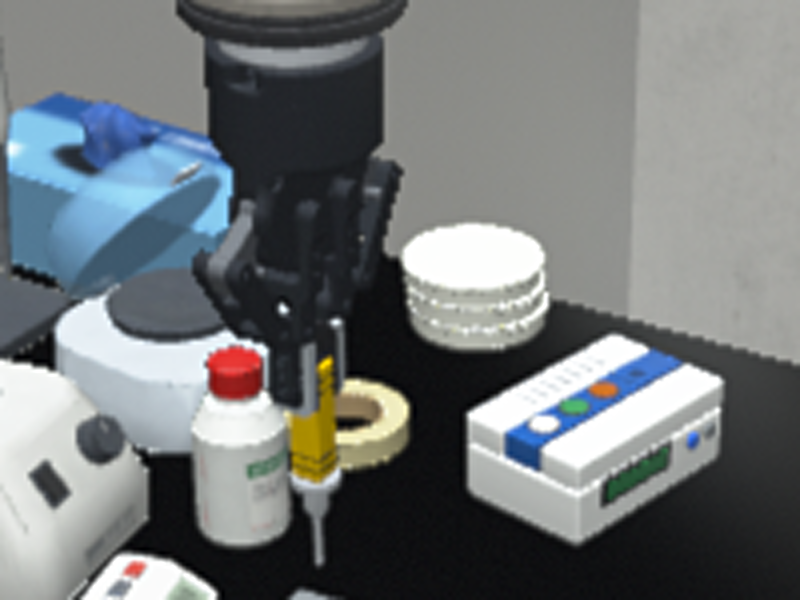

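```bash
python3 - <<'E'
from h import *
np.set_printoptions(precision=1,suppress=True)
c,s,W=load("w4"); c2,s2,S=load("s4")
crop(c['img'],280,200,80,80,8,"pics/w4c.png")
crop(c2['img'],240,200,60,80,8,"pics/s4c.png")
print("socket",onz([(320,227)],60,W))
for t in (77,84,91):
  P=[s['tcp_pos'][0],s['tcp_pos'][1],s['tcp_pos'][2]-4.2-t]; print(t,proj([P],W),proj([P],S))
P=s['tcp_pos']-[0,0,4.2]; print([ (proj([P-[0,0,k]],W).round(1).tolist(),proj([P-[0,0,k]],S).round(1).tolist()) for k in (-30,35,40,53)])
E
```

```text
socket [[517.1  53.6  60. ]]
77 [[320.9 251.6]] [[263.5 267.9]]
84 [[321.  247.7]] [[263.6 270.9]]
91 [[321.  243.9]] [[263.7 274. ]]
[([[320.0, 358.5]], [[261.4, 218.3]]), ([[320.7, 280.7]], [[262.7, 249.0]]), ([[320.7, 276.7]], [[262.8, 251.3]]), ([[320.8, 267.0]], [[263.0, 257.2]])]
```

View pics/w4c.png

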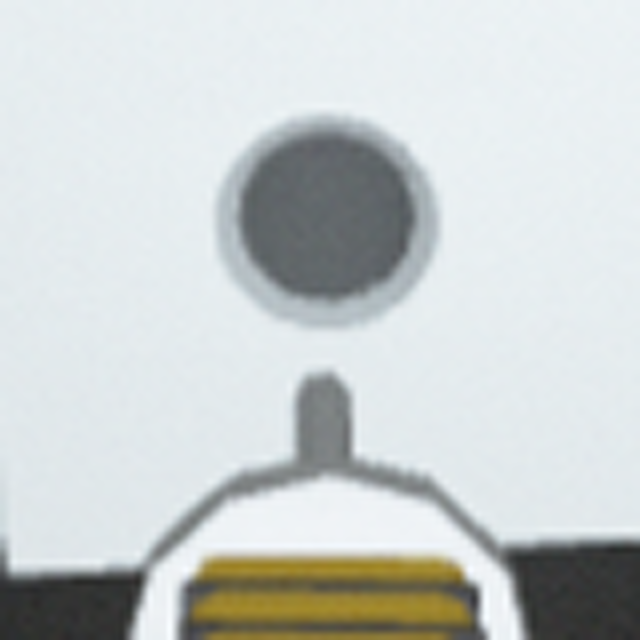

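View pics/s4c.png

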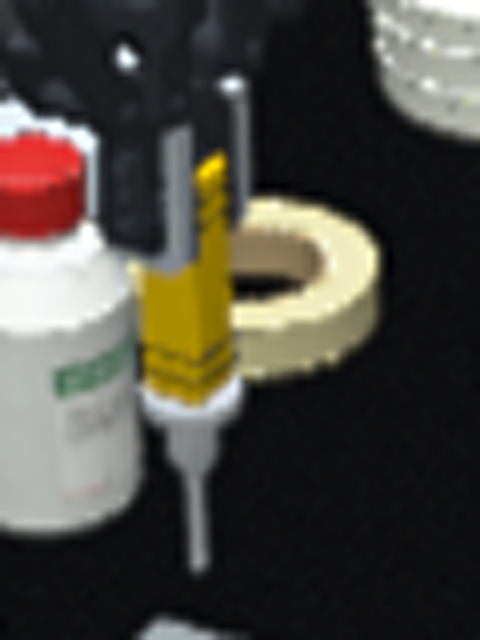

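{"method": "jog_arm", "body": {"increments": "0 0 0 -0.04 -0.5 0.1 1; 0 0 0 -0.08 -1.4 0.1 1; 0 0 0 -0.12 -2.4 0.1 1; 0 0 0 -0.16 -3.4 0.1 1; 0 0 0 -0.2 -4.4 0.1 1; 0 0 0 -0.24 -5.4 0.1 1; 0 0 0 -0.28 -6.4 0.1 1; 0 0 0 -0.32 -7.2 0.1 1; 0 0 0 -0.34 -7.6 0.1 1; 0 0 0 -0.34 -7.6 0.1 1; 0 0 0 -0.34 -7.6 0.1 1; 0 0 0 -0.34 -7.6 0.1 1"}}

```text
time_s: 4.95
tcp_pos: [504.4, -248.6, 190.2]
eef_rot: [-0.707, 0.707, -0.0, 0.0]
contact_force: [-0.5, -0.2, -0.5]
gripper_width: 14.3
```

```bash
python3 - <<'E'
from h import *
c,s=shot("wrist","w5");print(s['contact_force'],s['tcp_pos'],s['eef_rot'])
E
```

```text
[-0.47675042 -0.24075414 -0.46013382] [ 504.37445976 -248.61312958  190.17057769] [-7.06922228e-01  7.07291084e-01 -4.43270569e-04  2.99748090e-04]
```

View pics/w5.png

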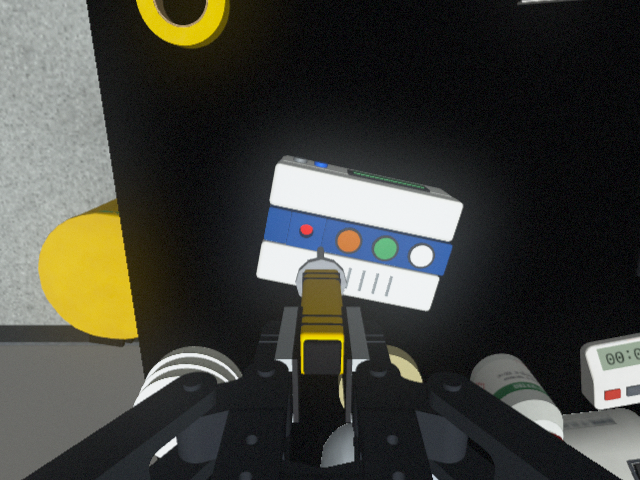

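```bash
python3 - <<'E'
from h import *
c,s,W=load("w5")
crop(c['img'],250,145,220,170,3.6,"pics/w5c.png")
crop(c['img'],290,215,50,40,14,"pics/w5d.png")
E
```

```text
(no output)
```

View pics/w5c.png

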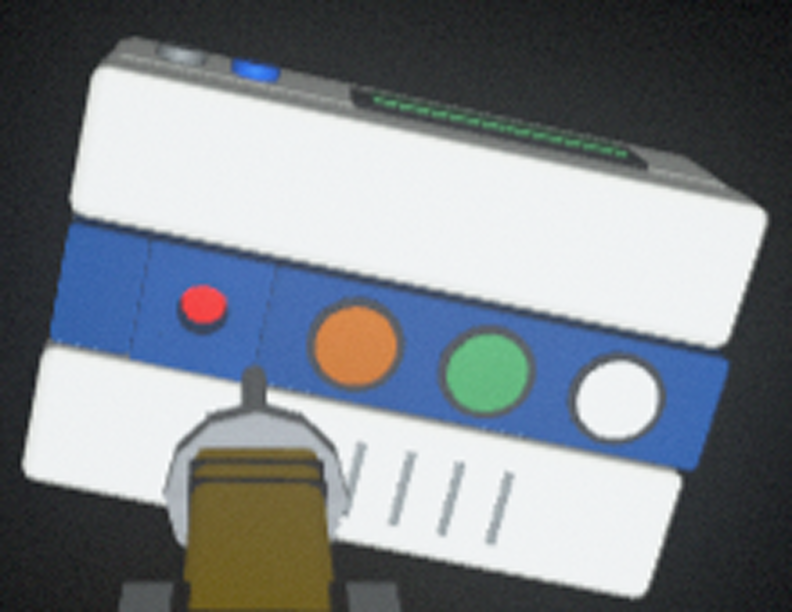

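View pics/w5d.png

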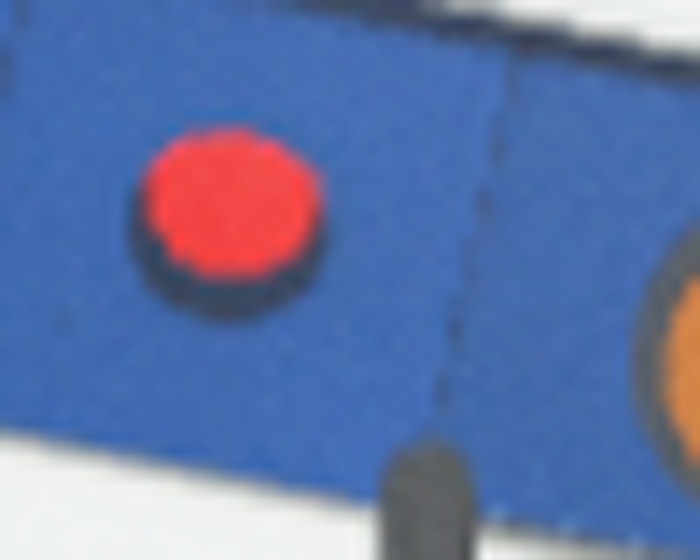

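```bash
python3 - <<'E'
from h import *
np.set_printoptions(precision=2,suppress=True)
c,s,W=load("w5")
w=lambda a:np.array(a)/3.6+[250,145]; d=lambda a:np.array(a)/14+[290,215]
print("well",onz(d([(228,225)]),59,W),"btn",onz(d([(232,203)]),51,W))
k=onz(w([(355,346),(486,373),(617,399)]),59,W);print(k)
v=k[2]-k[0];print("yaw dir",v/np.linalg.norm(v),np.degrees(np.arctan2(-v[0],v[1])))
e=onz(w([(150,240),(720,352),(130,355),(685,470)]),59,W);print(e, [np.degrees(np.arctan2(-(e[i+1]-e[i])[0],(e[i+1]-e[i])[1])) for i in (0,2)])
# tip: axis pixel of tip; assume tip on axis under socket-known tool axis
t=s['tcp_pos']
for L in (77,80,82,84,88):
  print(L,proj([t-[0,0,4.2+L],t-[-2,0,4.2+L]],W).ravel())
print("tip pixel", d([(425,440)]))
print("socket re", onz([(321,227.75)],60,load("w4")[2]))
E
```

```text
well [[ 506.61 -258.74   59.  ]] btn [[ 507.8  -258.83   51.  ]]
[[ 513.85 -229.66   59.  ]
 [ 519.34 -204.34   59.  ]
 [ 524.69 -178.75   59.  ]]
yaw dir [0.21 0.98 0.  ] -12.015438441164402
[[ 492.97 -268.41   59.  ]
 [ 515.15 -159.7    59.  ]
 [ 515.61 -272.78   59.  ]
 [ 539.53 -164.31   59.  ]] [np.float64(-11.529501604244464), np.float64(-12.436555414750664)]
77 [320.88 251.97 320.89 255.27]
80 [320.9  250.26 320.91 253.53]
82 [320.91 249.14 320.92 252.39]
84 [320.92 248.04 320.92 251.27]
88 [320.93 245.89 320.94 249.08]
tip pixel [[320.36 246.43]]
socket re [[517.65  54.24  60.  ]]
```

{"method": "jog_arm", "body": {"increments": "0 0 0 0.04 -0.13 0 1; 0 0 0 0.08 -0.25 0 1; 0 0 0 0.08 -0.25 -0.3 1; 0 0 0 0.08 -0.25 -0.6 1; 0 0 0 0.08 -0.25 -0.85 1; 0 0 0 0.08 -0.25 -0.95 1; 0 0 0 0.08 -0.25 -0.95 1; 0 0 0 0.08 -0.25 -0.95 1"}}

```text
time_s: 5.8
tcp_pos: [507.8, -258.6, 152.4]
eef_rot: [-0.707, 0.707, -0.0, 0.0]
contact_force: [0.1, 0.2, -1.6]
gripper_width: 14.3
```

```bash
python3 - <<'E'
from h import *
c,s=shot("wrist","w6",(270,200,100,80,8));print(s['contact_force'],s['tcp_pos'],s['eef_rot'])
c,s2=shot("side","i6",(270,190,100,75,8))
c,s2=shot("scene","s6",(290,190,80,60,10))
E
```

```text
[ 0.08781637  0.21936429 -1.56586193] [ 507.75573733 -258.59986691  152.39240912] [-7.06876933e-01  7.07336456e-01 -2.43368562e-04  2.83392452e-04]
```

View pics/w6.png

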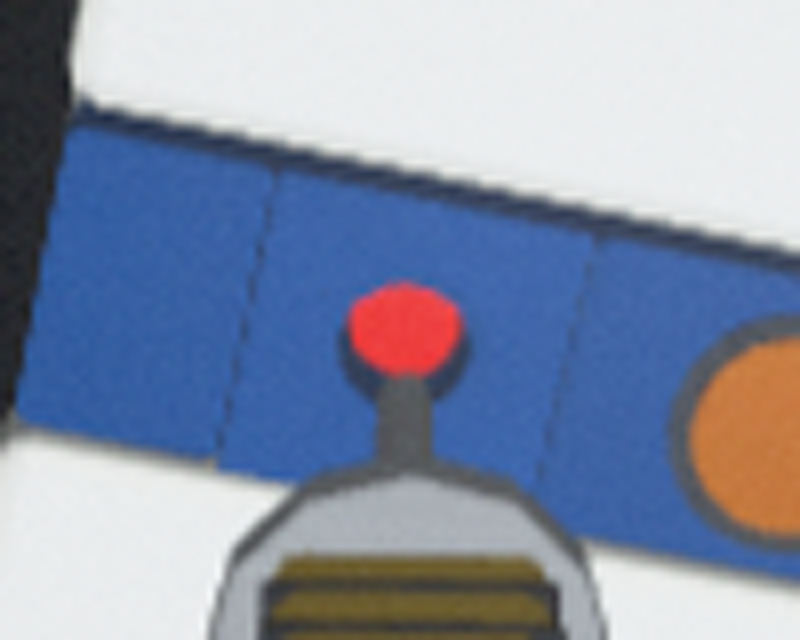

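View pics/s6.png

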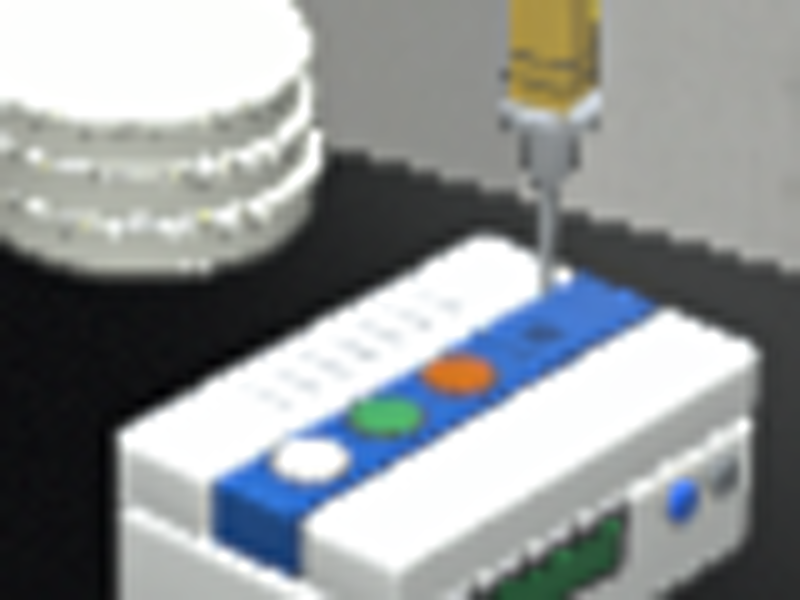

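View pics/i6.png

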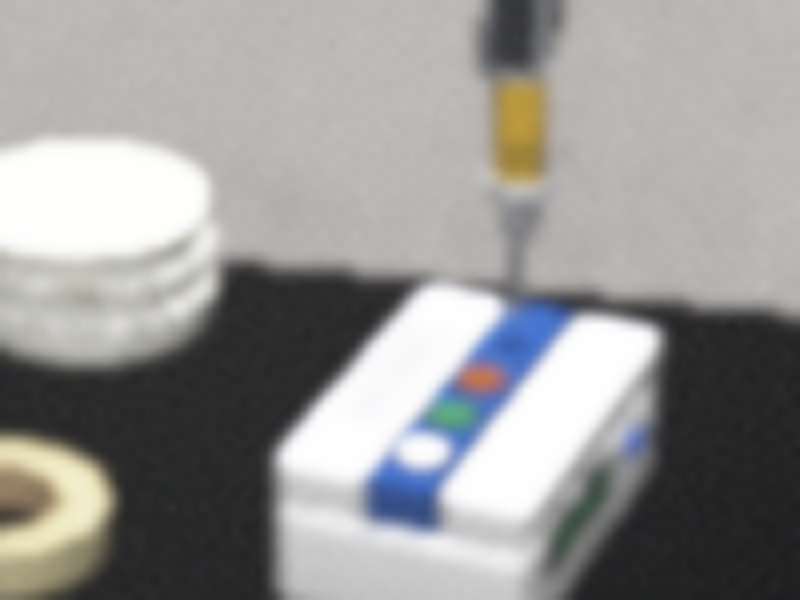

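```bash
python3 - <<'E'
from h import *
from scipy.optimize import least_squares
np.set_printoptions(precision=2,suppress=True)
_,s,W=load("w6");S=load("s6")[2];I=load("i6")[2]
wellW=np.array([405,345])/8+[270,200]; wellS=np.array([543,333])/10+[290,190]; wellI=np.array([515,345])/8+[270,190]
tipW=np.array([404,375])/8+[270,200]; tipS=np.array([547,293])/10+[290,190]; tipI=np.array([513,296])/8+[270,190]
for a,C in ((wellW,W),(wellS,S),(wellI,I)): print("well",onz([a],59,C))
t=s['tcp_pos']
# pixel bias per cam taken out using the well: fit well point P0 and tip offset
P0=onz([wellW],59,W)[0]
bS=wellS-proj([P0],S)[0];bI=wellI-proj([P0],I)[0]
def r(p):
    # wrist: far (-x) edge of tip is 2mm to -x
    return np.r_[proj([p-[2,0,0]],W)[0]-tipW,(proj([p],S)[0]+bS-tipS),(proj([p],I)[0]+bI-tipI)]
o=least_squares(r,P0+[0,0,7]);print("bias",bS,bI,"well",P0,"tip",o.x,"off",o.x-P0,o.fun, "tcp",t)
E
```

```text
well [[ 506.43 -258.8    59.  ]]
well [[ 502.21 -252.46   59.  ]]
well [[ 504.24 -251.2    59.  ]]
bias [0.38 1.61] [0.42 1.41] well [ 506.43 -258.8    59.  ] tip [ 506.21 -258.82   72.77] off [-0.22 -0.03 13.77] [-0.01  0.05 -0.11 -1.22  0.52  1.46] tcp [ 507.76 -258.6   152.39]
```

{"method": "jog_arm", "body": {"increments": "0 0 0 0 0 -0.06 1; 0 0 0 0 0 -0.12 1; 0 0 0 0 0 -0.18 1; 0 0 0 0 0 -0.24 1; 0 0 0 0 0 -0.29 1; 0 0 0 0 0 -0.29 1; 0 0 0 0 0 -0.29 1"}}

```text
time_s: 6.65
tcp_pos: [507.9, -258.7, 141.1]
eef_rot: [-0.707, 0.707, -0.0, 0.0]
contact_force: [-0.2, -0.3, -1.2]
gripper_width: 14.1
```

```bash
python3 - <<'E'
from h import *
c,s=shot("wrist","w7",(270,200,100,80,8));print(s['contact_force'],s['tcp_pos'],s['eef_rot'])
c,s2=shot("scene","s7",(290,190,80,60,10))
E
```

```text
[-0.15411243 -0.3131401  -1.23061618] [ 507.88248809 -258.68873578  141.10531254] [-7.06799224e-01  7.07414026e-01 -7.06532418e-05  4.96863966e-04]
```

View pics/w7.png

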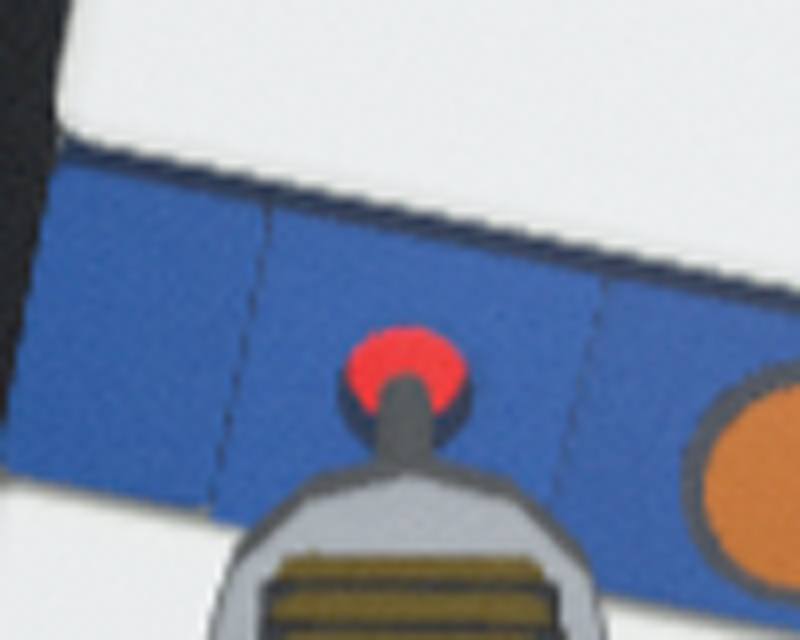

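View pics/s7.png

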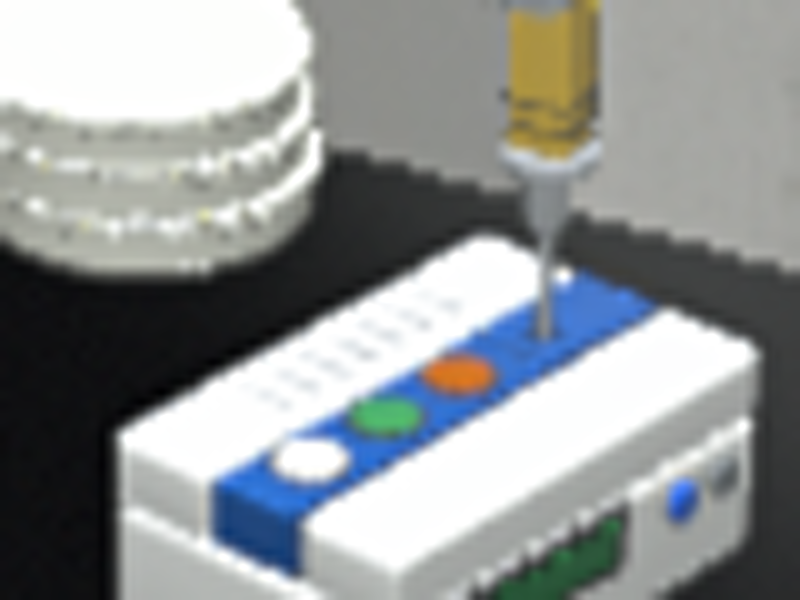

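{"method": "jog_arm", "body": {"increments": "0 0 0 -0.01 0 -0.03 1; 0 0 0 -0.01 0 -0.06 1; 0 0 0 -0.01 0 -0.09 1; 0 0 0 -0.01 0 -0.12 1; 0 0 0 -0.01 0 -0.12 1; 0 0 0 -0.01 0 -0.12 1"}}

```text
time_s: 7.35
tcp_pos: [507.6, -258.7, 136.4]
eef_rot: [-0.707, 0.707, 0.0, 0.001]
contact_force: [0.0, -0.2, -1.3]
gripper_width: 13.9
```

{"method": "jog_arm", "body": {"increments": "0 0 0 0 0 -0.025 1; 0 0 0 0 0 -0.05 1; 0 0 0 0 0 -0.05 1; 0 0 0 0 0 -0.05 1"}}

```text
time_s: 7.75
tcp_pos: [507.7, -258.8, 134.5]
eef_rot: [-0.707, 0.707, 0.0, 0.001]
contact_force: [-0.6, -0.7, 2.1]
gripper_width: 14.3
```

{"method": "jog_arm", "body": {"increments": "0 0 0 0 0 -0.025 1; 0 0 0 0 0 -0.05 1; 0 0 0 0 0 -0.05 1; 0 0 0 0 0 -0.05 1"}}

```text
time_s: 8.15
tcp_pos: [507.7, -258.8, 132.6]
eef_rot: [-0.707, 0.707, 0.0, 0.001]
contact_force: [-0.3, 0.1, 3.8]
gripper_width: 14.1
```

{"method": "jog_arm", "body": {"increments": "0 0 0 0 0 -0.03 1; 0 0 0 0 0 -0.03 1; 0 0 0 0 0 -0.03 1"}}

```text
time_s: 8.45
tcp_pos: [507.8, -258.8, 131.4]
eef_rot: [-0.707, 0.707, 0.0, 0.001]
contact_force: [0.4, -0.1, 3.4]
gripper_width: 14.1
```

```bash
python3 - <<'E'
from h import *
from cell import manip
s=manip.observe();print(s['contact_force'],s['tcp_pos'])
c,s=shot("wrist","w8",(270,200,100,80,8))
s=manip.observe();print(s['contact_force'],s['tcp_pos'])
E
```

```text
[ 0.41676178 -0.1436664   3.40138718] [ 507.78107518 -258.77912584  131.42806847]
[-0.72764393  0.07792367  4.43317998] [ 507.74688509 -258.76494892  131.40840865]
```

View pics/w8.png

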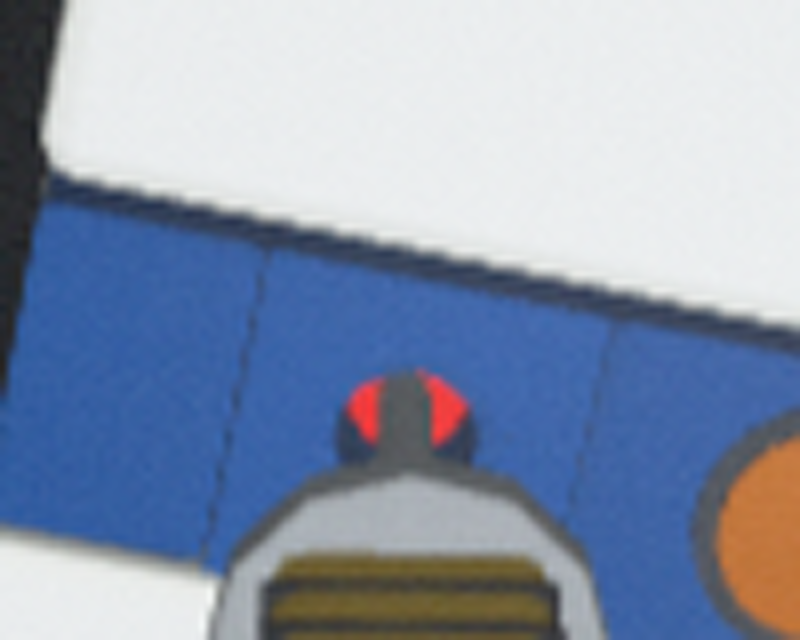

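{"method": "jog_arm", "body": {"increments": "0 0 0 0 0 -0.02 1; 0 0 0 0 0 -0.02 1; 0 0 0 0.01 0.05 -0.02 1; 0 0 0 0.02 0.1 -0.02 1; 0 0 0 0.03 0.15 -0.02 1; 0 0 0 0.03 0.15 -0.02 1; 0 0 0 0.03 0.15 -0.02 1"}}

```text
time_s: 9.2
tcp_pos: [509.0, -252.7, 130.6]
eef_rot: [-0.707, 0.707, 0.0, 0.001]
contact_force: [-0.1, -2.4, 5.1]
gripper_width: 14.2
```

```bash
python3 - <<'E'
from h import *
from cell import manip
c,s=shot("wrist","w9",(250,180,200,150,4));print(s['contact_force'],s['tcp_pos'])
E
```

```text
[-0.12228462 -2.41522786  5.05254048] [ 509.00338425 -252.69977576  130.64058811]
```

View pics/w9.png

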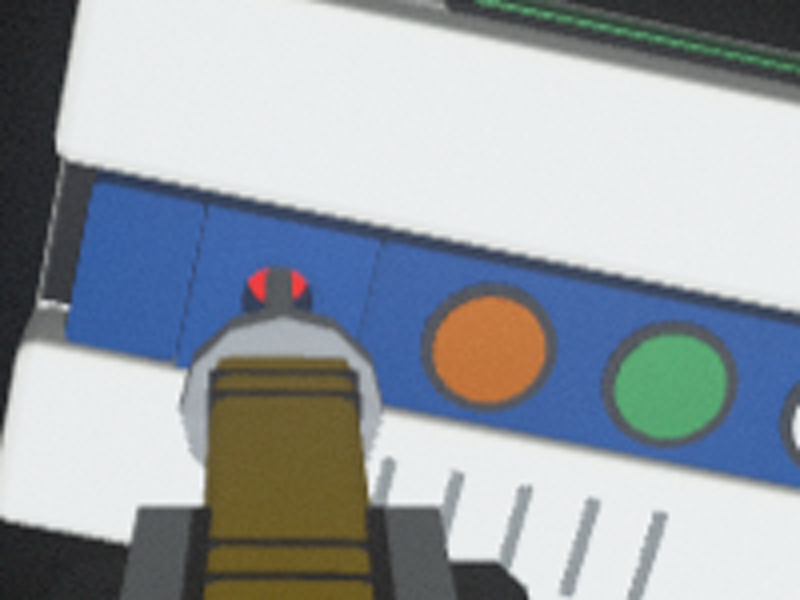

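{"method": "jog_arm", "body": {"increments": "0 0 0 0.02 0.1 0 1; 0 0 0 0.04 0.2 0 1; 0 0 0 0.06 0.3 0 1; 0 0 0 0.085 0.4 0 1; 0 0 0 0.105 0.5 0 1; 0 0 0 0.125 0.6 0 1; 0 0 0 0.145 0.7 0 1; 0 0 0 0.17 0.8 0 1; 0 0 0 0.18 0.86 0 1; 0 0 0 0.18 0.86 0 1; 0 0 0 0.18 0.86 0 1"}}

```text
time_s: 10.35
tcp_pos: [516.2, -218.1, 130.6]
eef_rot: [-0.707, 0.707, 0.0, 0.001]
contact_force: [0.3, -2.1, 4.8]
gripper_width: 14.0
```

```bash
python3 - <<'E'
from h import *
from cell import manip
c,s=shot("wrist","w10");print(s['contact_force'],s['tcp_pos'])
E
```

```text
[ 0.29908973 -2.1148983   4.83154028] [ 516.21525555 -218.1348544   130.61137605]
```

View pics/w10.png

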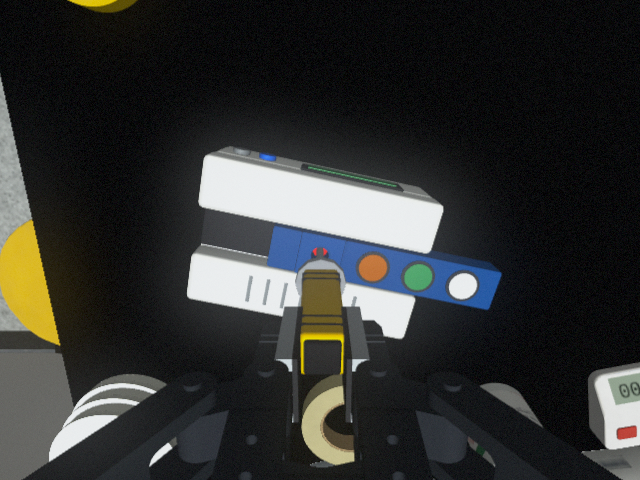

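Slide is well out and the pin is in the well at (320,252). Measuring the travel from the filter centres.

```bash
cat >> h.py <<'E'
def travel(fn):
    c,s,W=load(fn)
    hsv=cv2.cvtColor(c['img'],cv2.COLOR_RGB2HSV)
    out=[]
    for nm,lo,hi in (("o",(8,120,120),(18,255,255)),("g",(55,90,80),(80,200,255))):
        m=cv2.inRange(hsv,lo,hi);m[:150]=0;m[330:]=0;m[:,:250]=0
        n,l,st,ce=cv2.connectedComponentsWithStats(m)
        if n<2: continue
        i=1+np.argmax(st[1:,4]);out.append((nm,st[i,4],ce[i].round(1),onz([ce[i]],59,W)[0]))
    return out
E
python3 - <<'E'
from h import *
np.set_printoptions(precision=2,suppress=True)
u=np.array([.208,.978,0])
a={};
for fn in ("w5","w6","w9","w10"):
    for t in travel(fn):
        a.setdefault(t[0],t[3]); print(fn,t,"travel",(t[3]-a[t[0]])@u)
E
```

```text
w5 ('o', np.int32(379), array([348.3, 240.6]), array([ 513.49, -229.86,   59.  ])) travel 0.0
w5 ('g', np.int32(366), array([384.8, 248.1]), array([ 518.99, -204.46,   59.  ])) travel 0.0
w6 ('o', np.int32(492), array([368.8, 254.2]), array([ 513.48, -229.86,   59.  ])) travel 0.0031918727268916316
w6 ('g', np.int32(485), array([410.4, 262.7]), array([ 518.97, -204.44,   59.  ])) travel 0.02317748485378729
w9 ('o', np.int32(576), array([371.8, 266.8]), array([ 514.5 , -224.61,   59.  ])) travel 5.346976875082521
w9 ('g', np.int32(561), array([417.2, 276. ]), array([ 520.01, -199.13,   59.  ])) travel 5.429465298088784
w10 ('o', np.int32(576), array([372.4, 267.5]), array([ 522.08, -189.63,   59.  ])) travel 41.130010175492956
w10 ('g', np.int32(575), array([417.7, 276.6]), array([ 527.57, -164.23,   59.  ])) travel 41.1320682917865
```

{"method": "jog_arm", "body": {"increments": "0 0 0 0.01 0.05 0 1; 0 0 0 0.02 0.1 0 1; 0 0 0 0.03 0.15 0 1; 0 0 0 0.044 0.205 0 1; 0 0 0 0.044 0.205 0 1; 0 0 0 0.044 0.205 0 1"}}

```text
time_s: 11.0
tcp_pos: [518.0, -209.7, 130.6]
eef_rot: [-0.707, 0.707, 0.0, 0.001]
contact_force: [-0.0, -2.1, 5.1]
gripper_width: 14.3
```

```bash
python3 - <<'E'
from h import *
np.set_printoptions(precision=2,suppress=True)
c,s=shot("wrist","w11");print(s['contact_force'],s['tcp_pos'])
u=np.array([.208,.978,0])
a={};
for fn in ("w5","w11"):
    for t in travel(fn):
        a.setdefault(t[0],t[3]); print(fn,t,"travel",(t[3]-a[t[0]])@u)
E
```

```text
[-0.02 -2.08  5.15] [ 518.   -209.74  130.58]
w5 ('o', np.int32(379), array([348.3, 240.6]), array([ 513.49, -229.86,   59.  ])) travel 0.0
w5 ('g', np.int32(366), array([384.8, 248.1]), array([ 518.99, -204.46,   59.  ])) travel 0.0
w11 ('o', np.int32(580), array([372. , 267.5]), array([ 523.87, -181.47,   59.  ])) travel 49.485502479221026
w11 ('g', np.int32(580), array([417.4, 276.7]), array([ 529.37, -156.  ,   59.  ])) travel 49.55809231789706
```

{"method": "jog_arm", "body": {"increments": "0 0 0 -0.01 -0.05 0 1; 0 0 0 -0.01 -0.06 0 1; 0 0 0 -0.01 -0.06 0.1 1; 0 0 0 -0.01 -0.06 0.25 1; 0 0 0 -0.01 -0.06 0.5 1; 0 0 0 -0.01 -0.06 1 1; 0 0 0 -0.01 -0.06 1.5 1; 0 0 0 -0.01 -0.06 1.5 1; 0 0 0 -0.01 -0.06 1.5 1"}}

```text
time_s: 11.95
tcp_pos: [517.6, -212.3, 191.1]
eef_rot: [-0.707, 0.707, 0.0, 0.001]
contact_force: [0.8, -0.1, -1.7]
gripper_width: 13.8
```

```bash
python3 - <<'E'
from h import *
np.set_printoptions(precision=2,suppress=True)
c,s=shot("wrist","w12",(240,170,200,150,4));print(s['contact_force'],s['tcp_pos'])
u=np.array([.208,.978,0])
a={};
for fn in ("w5","w12"):
    for t in travel(fn):
        a.setdefault(t[0],t[3]); print(fn,t,"travel",(t[3]-a[t[0]])@u)
E
```

```text
[ 0.81 -0.06 -1.74] [ 517.58 -212.35  191.05]
w5 ('o', np.int32(379), array([348.3, 240.6]), array([ 513.49, -229.86,   59.  ])) travel 0.0
w5 ('g', np.int32(366), array([384.8, 248.1]), array([ 518.99, -204.46,   59.  ])) travel 0.0
w12 ('o', np.int32(378), array([365.5, 236. ]), array([ 523.89, -181.84,   59.  ])) travel 49.12449978718138
w12 ('g', np.int32(384), array([402. , 243.5]), array([ 529.4 , -156.39,   59.  ])) travel 49.18146301372693
```

View pics/w12.png

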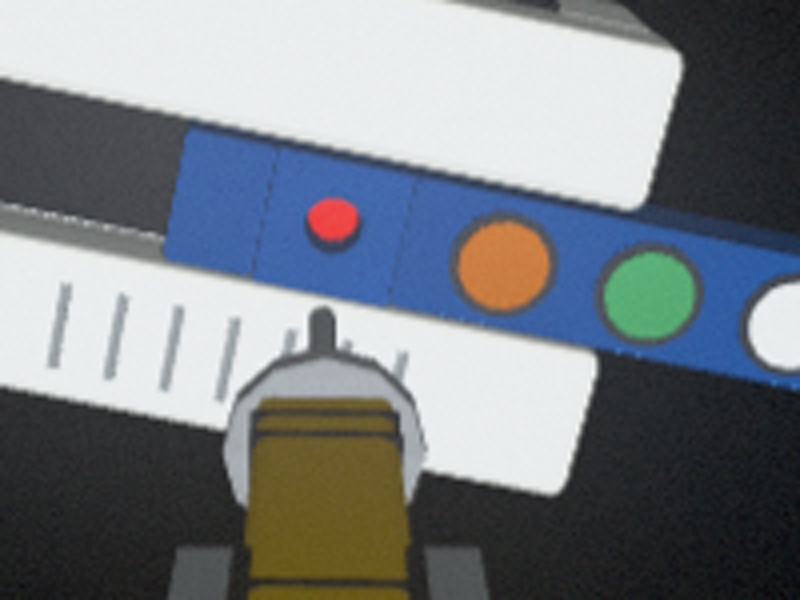

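Button up, slide at 49 mm. Returning to the stand.

{"method": "jog_arm", "body": {"increments": "0 0 0 0.02 0.5 0 1; 0 0 0 0.02 1.4 0 1; 0 0 0 0.02 2.4 0 1; 0 0 0 0.02 3.4 0 1; 0 0 0 0.02 4.4 0 1; 0 0 0 0.02 5.4 0 1; 0 0 0 0.02 6.3 0 1; 0 0 0 0.02 6.67 0 1; 0 0 0 0.02 6.67 0 1; 0 0 0 0.02 6.67 0 1; 0 0 0 0.02 6.67 -0.2 1; 0 0 0 0.02 6.67 -0.2 1"}}

```text
time_s: 13.2
tcp_pos: [517.4, 53.3, 181.1]
eef_rot: [-0.707, 0.707, -0.001, 0.0]
contact_force: [-0.6, 0.0, -0.5]
gripper_width: 14.3
```

```bash
python3 - <<'E'
from h import *
np.set_printoptions(precision=2,suppress=True)
c,s=shot("wrist","w13",(280,200,80,80,8));print(s['contact_force'],s['tcp_pos'],s['eef_rot'])
E
```

```text
[-0.61  0.01 -0.49] [517.43  53.33 181.09] [-0.71  0.71 -0.    0.  ]
```

View pics/w13.png

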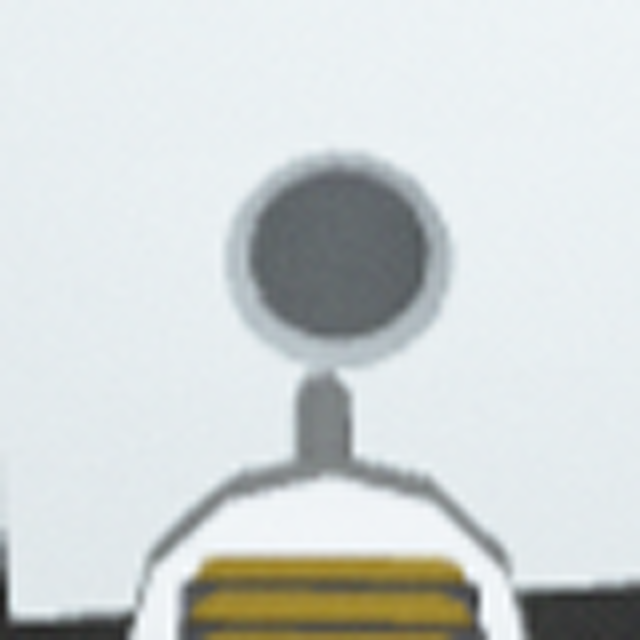

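{"method": "jog_arm", "body": {"increments": "0 0 0 0.025 0.027 0 1; 0 0 0 0.025 0.027 -0.3 1; 0 0 0 0.025 0.027 -0.7 1; 0 0 0 0.025 0.027 -1.1 1; 0 0 0 0.025 0.027 -1.4 1; 0 0 0 0.025 0.027 -1.48 1; 0 0 0 0.025 0.027 -1.48 1; 0 0 0 0.025 0.027 -1.48 1"}}

```text
time_s: 14.05
tcp_pos: [519.0, 54.7, 122.8]
eef_rot: [-0.707, 0.707, -0.001, 0.001]
contact_force: [-0.0, -0.1, -0.8]
gripper_width: 14.3
```

{"method": "jog_arm", "body": {"increments": "0 0 0 -0.012 -0.01 0 1; 0 0 0 -0.012 -0.01 -0.08 1; 0 0 0 -0.012 -0.01 -0.16 1; 0 0 0 -0.012 -0.01 -0.24 1; 0 0 0 -0.012 -0.01 -0.32 1; 0 0 0 -0.012 -0.01 -0.4 1; 0 0 0 -0.012 -0.01 -0.4 1; 0 0 0 -0.012 -0.01 -0.4 1"}}

```text
time_s: 14.85
tcp_pos: [518.4, 54.3, 106.7]
eef_rot: [-0.707, 0.707, -0.001, 0.001]
contact_force: [-0.2, 0.8, -0.6]
gripper_width: 14.2
```

Neck is in the hole without contact force. Continuing to seat.

{"method": "jog_arm", "body": {"increments": "0 0 0 0 0 -0.05 1; 0 0 0 0 0 -0.1 1; 0 0 0 0 0 -0.14 1; 0 0 0 0 0 -0.165 1; 0 0 0 0 0 -0.165 1; 0 0 0 0 0 -0.165 1"}}

```text
time_s: 15.45
tcp_pos: [518.4, 54.3, 100.1]
eef_rot: [-0.707, 0.707, -0.001, 0.001]
contact_force: [0.3, 0.1, -0.7]
gripper_width: 14.0
```

{"method": "jog_arm", "body": {"increments": "0 0 0 0 0 -0.03 1; 0 0 0 0 0 -0.03 1; 0 0 0 0 0 -0.03 1"}}

```text
time_s: 15.75
tcp_pos: [518.7, 54.3, 99.2]
eef_rot: [-0.707, 0.707, -0.001, 0.001]
contact_force: [-1.2, -0.1, 5.3]
gripper_width: 13.9
```

{"method": "jog_arm", "body": {"increments": "0 0 0 0 0 0 0.75; 0 0 0 0 0 0 0.6; 0 0 0 0 0 0 0.4; 0 0 0 0 0 0 0.3; 0 0 0 0 0 0 0.3; 0 0 0 0 0 0 0.3; 0 0 0 0 0 0.3 0.3; 0 0 0 0 0 0.9 0.3; 0 0 0 0 0 1.6 0.3; 0 0 0 0 0 2.4 0.3; 0 0 0 0 0 3.2 0.3; 0 0 0 0 0 3.2 0.3; 0 0 0 0 0 3.2 0.3"}}

```text
time_s: 17.05
tcp_pos: [519.0, 54.3, 228.4]
eef_rot: [-0.707, 0.707, 0.0, 0.002]
contact_force: [0.1, -0.3, -0.9]
gripper_width: 59.8
```

```bash
python3 - <<'E'
from h import *
np.set_printoptions(precision=2,suppress=True)
c,s=shot("wrist","w14",(260,140,120,120,5));print(s['contact_force'],s['tcp_pos'])
shot("scene","s14",(185,200,200,150,4))
E
```

```text
[ 0.07 -0.34 -0.88] [518.95  54.34 228.44]
```

View pics/w14.png

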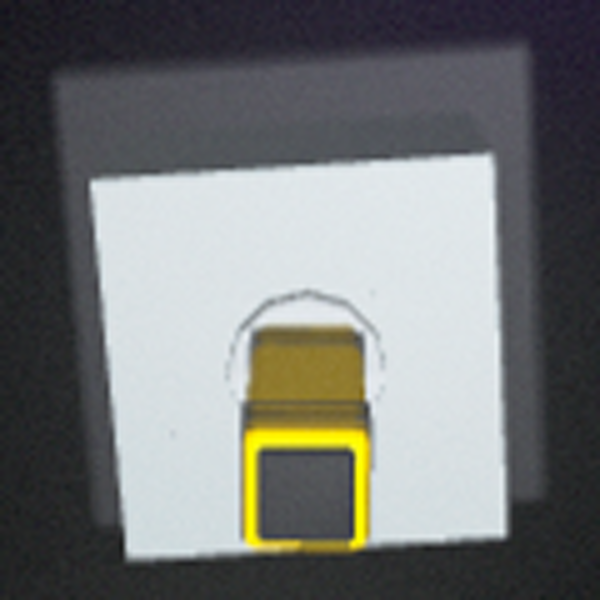

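View pics/s14.png

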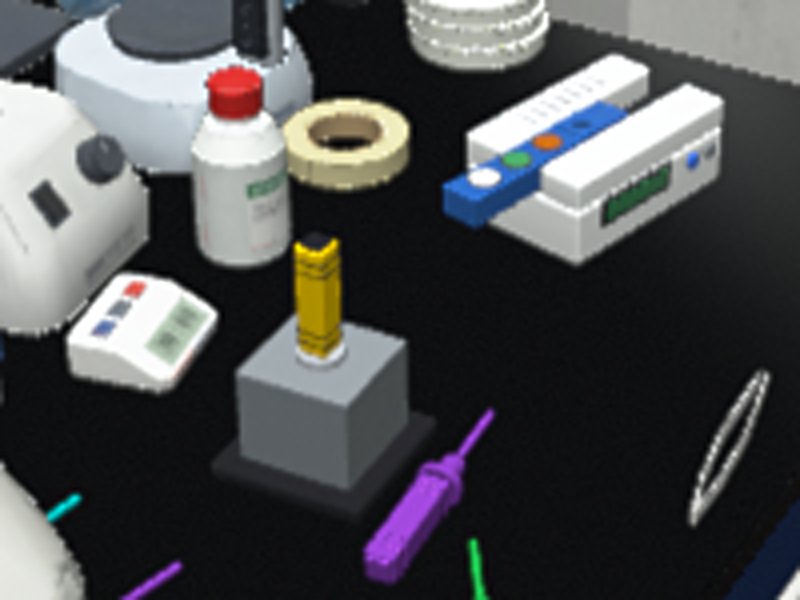

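The tool stands upright and home, in the same pixels as at the start. The slide is out and the bystanders are in place.

```bash
python3 -c "
from cell import manip
print(manip.close_job())"
```

```text
the job is handed in; nothing more can be done
None
```

The job is done and handed in at about 17 s; the hand-in itself reports no verdict.

**What I did:** I lifted the yellow tool from its stand and pressed the button about 5 mm down with the pin. The button force was about 6 N and the push about 2.4 N. I then pushed the slide out, backed the pin off, lifted it clear and put the tool back in its stand.

**Last checks:**
- **Slide:** it measured 49.1 mm out after I let go, and the button was visibly up.
- **Tool:** the collar met the stand at the same arm height as at the start (99.2 mm). The tool looks upright and sits in the same pixels as before.
- **Bystanders:** the bottle, timer and beige tape roll are unmoved in the scene picture. The yellow tape roll was out of that last crop, but the arm never went near it.

**Disagreements:**
- **Look-alikes:** the four look-alike tools toppled by themselves in the first 1.5 s, before the arm was near any of them. I did not touch them.
- **Cameras:** the scene and side cameras put the well 5–8 mm away from where the wrist camera did. I relied on the wrist camera and on the measured forces.

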